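# Find the flywheel's heavy side and hold it down

### The arm

A 7-joint arm with a two-finger parallel gripper is mounted at the origin on the work surface. World frame = base frame: x ahead of the robot, y to its left, z up, the work surface at z = 0. Lengths are in mm, angles in rad, forces in N, time in s.
With the tool pointing down it reaches from about 425 to 950 mm from the base axis. Payload 16.7 kg.
Tool frame: the origin (TCP) lies on the front face of the gripper's body, between the roots of the fingers; the fingertips stand 97 mm ahead of it and the grasp point (between the pads) lies 78 mm ahead of it; z points along the fingers, y is the line along which they close (so a half turn about z gives the same grasp; the last joint's range is limited). The gripper opens to 94 mm and grips with 3 to 60 N. Pads are 16 mm wide; open, the fingers measure 119 mm over their backs; the gripper's body (75 mm by 177 mm) begins 78 mm behind the grasp point.
Start: joints at [-1.304, 0.426, 0.074, 1.606, -0.034, 1.111, -0.067], TCP at [272.651, 617.448, 302.667] pointing down, gripper open.
Joint ranges: [-2.85, 2.85], [-0.5, 2.14], [-1.23, 1.37], [0.21, 2.46], [-1.02, 4.16], [0.16, 2.05], [-2.73, 2.73]. Speed limits (rad/s): [1.89, 1.89, 2.39, 2.39, 3.01, 3.01, 3.01].

### API

Orientations are given as a unit quaternion [w, x, y, z].
In Python, from bench import monitor, cams, ctrl gives the robot as it stands.
- The arm moves only by the tool carry_out, never from a script. Its arguments are lists of equal length, an entry for each row: "linear": the shift along the tool's x, y, z in m, a list of three; "twist": the turn about the tool's z in rad. A call has 1 to 10 rows; each row shifts and turns the commanded pose from where the row before left it, along the tool's axes as they then stand; what a row does not reach is not made up. A row lasts 1/10 s, in which the tool goes at most 50 mm and 8.59 degrees, less where a joint would pass 70% of its speed; a pose out of reach is approached as far as the arm can. A call is refused whole if a number of a shift passes 0.05 or a number of a turn 0.15, either way. A call with a gripper value outside its range is refused whole. "gripper" is the finger opening in m, from 0 to 0.094, set as the call begins (left out, the last holds). The fingers move at their own pace and stop on an object; "grip_force" is the grip in N (left out, the last holds). Time passes only in rows, so rows that do not move let the fingers close. It gives the time, the measured TCP pose, the force, the opening and the grip force at its end, in the units of the state.
- monitor.read_state(): the state, without advancing time (a new reading comes with each control period).
- cams.camera(name): name is "scene" or "top" or "wrist"; returns (picture, depth): 480x640x3 uint8, blue, green, red; 480x640 float32, mm along the optical axis (not along the pixel's ray), 0 where there is no reading.
- cams.camera_params(name): a dict with "fx", "fy", "cx", "cy" (pixels), "R" (3x3) and "t" (3): a world point X has camera coordinates R X + t. Camera axes: x right, y down, z forward; pixel columns grow to the right and rows downward; lengths in mm; the calibration is good to about 2 mm. A picture is of the moment at which its call begins: read the wrist's pose just before it. camera_params takes no time and is no camera call; for the wrist camera it gives the pose at the moment of the call.
- ctrl.sign_off(): hands the job in; it is judged then, once.
The state is a dict: "clock": time; "qpos": joint angles; "dq": joint speeds; "tau": joint torques, N m; "tool_pos": TCP position; "eef_rot": TCP orientation; "ft_force": force on the tool from outside, world axes, zero at the start; "wrist_torque": the same for the moment, N m; "opening": finger opening in mm; "grasp_force": force on a finger pad.
Only numpy, scipy, OpenCV 4.12 (cv2) and the standard library are available. Lean on these libraries where they do the work, as an engineer would, in place of code of your own. Each camera call takes 0.05 s, during which the arm holds its last target. There are 200 camera calls.

### The job

The flywheel of the hand-cranked generator is heavier on one side, hidden inside, and must be balanced. Take its red handle, crank the wheel slowly over by at least half a turn and feel where it is heavy, then bring the heavy side straight down and finish still gripping the handle there, the wheel at rest. Leave everything else on the table where it is.

Things in the scene. Friction and masses are not known exactly. Their poses are not given: they have to be found in the camera images.
- generator: the generator, fixed to the table (place and heading differ): blue housing 130 x 90 x 160 mm; in front of it stands an aluminium flywheel, 160 mm across, 24 mm thick, on a level axle. Steady drag of 0.28 N m (5.6 N at the handle) holds the wheel wherever left; the hidden heavy side adds up to 0.19-0.26 N m, helping as it goes down, hindering as it goes up. Origin on the table below the wheel's middle
- axle (a point): centre of the flywheel's front face (the face with the handle), on the axle line, 130 mm above the table; it does not turn with the wheel. Its y axis runs along the axle out of the face towards the handle, z is up, x is level in the plane of the wheel
- flywheel (a joint): flywheel angle, rad: 0 with handle straight above the axle, growing as it goes from the top towards axle +x: handle centre = axle point + 60 mm y + 50 mm (x sin(angle) + z cos(angle)). A yellow line on face and rim marks the handle's side. It turns two full turns or more either way. The heavy side lies at any fixed angle to the handle, unseen; otherwise the wheel is balanced
- sleeve: centre of the red handle sleeve, 22 mm diameter, 44 mm long, spinning freely on a 12 mm pin that stands 50 mm off the axle line and parallel to it; this centre is 60 mm out from the wheel's face. Pinch it from above, fingers closing in the plane of the wheel, and carry it round with the hand pointing down throughout. Its frame spins with the sleeve
- jar_mid (a point): bystander: clear jar with white cap, 76 mm across, 110 mm high, its centre
- mug_mid (a point): bystander: blue mug, 80 mm across, 90 mm high, its centre
- powerbank_mid (a point): bystander: black power bank 150 x 75 x 16 mm lying flat, its centre
- tape_mid (a point): bystander: yellow roll 60 mm across, 24 mm high, its centre
- washers_mid (a point): bystander: open grey tray 100 x 80 x 30 mm, its centre

How it is judged (in metres and radians):
On the way:
1. the held handle has been cranked over to the other side of the axle from where it started (distance of sleeve from where it was at the start of the episode above 0.094 m and contact force between the fingers and sleeve above 1 N), for 0.02 s.
At the end, for the whole second after the job is handed in: the heavy side is within 20 degrees of straight below the axle, the wheel is at rest (under 0.2 rad/s), and the fingers still grip the handle with more than 2 N (z of heavy in the frame of axle below -0.047 m and contact force between the fingers and sleeve above 2 N and velocity of joint flywheel between -0.2 and 0.2 rad/s); the arm keeps its last pose, push and grip.
It fails at once if a bystander is shifted by more than 30 mm (distance of any of jar_mid, mug_mid, powerbank_mid, tape_mid, washers_mid from where it was at the start of the episode above 0.03 m).
It also fails if it takes over 61 s, if anything falls off the work surface, if the arm or the gripper's body presses on something with over 40 N, if the wrist force passes 120 N, or if a joint passes its speed limit or range.

## Working session

There is one attempt and no reset: what is moved stays moved. The work goes in short steps, Python scripts to look and compute and a tool call to move; the robot and the scene stay as the last step left them, time stands still between calls to the robot, and variables do not carry over. Pictures are saved under pics/ and viewed, at most 10 in all, crops included, and the job is handed in when it is done.

Besides the shell and the picture viewer there is one more tool, called after "Request:" in YAML: its name, and indented under it one key for each argument. carry_out: Moves the arm, as the interface text tells. Its arguments: {"type":"object","properties":{"linear":{"type":"array","items":{"type":"array","items":{"type":"number"}}},"twist":{"type":"array","items":{"type":"number"}},"gripper":{"type":"number"},"grip_force":{"type":"number"}},"required":["linear","twist"]}

```bash
mkdir -p pics; ls; python3 - <<'E'
from bench import monitor,cams
import cv2,numpy as np
print(monitor.read_state())
for n in("scene","top"):
    p,d=cams.camera(n); cv2.imwrite(f"pics/{n}0.png",p); np.savez(f"{n}0.npz",p=p,d=d,**cams.camera_params(n))
E
```

```text
pics
{'clock': 0.0, 'qpos': array([-1.30451698,  0.42672609,  0.07385835,  1.6066001 , -0.03409742,
        1.11084319, -0.06711586]), 'dq': array([-1.00817286e-03,  4.86390141e-04, -4.40988799e-04, -7.61938020e-06,
       -9.02125236e-05, -5.58605533e-04,  5.30279310e-04]), 'tau': array([-1.87072575e-03, -9.35789609e+01,  3.66591074e+00, -4.54197836e+01,
       -4.88894060e-02,  2.02842546e-02,  1.20857453e-04]), 'tool_pos': array([272.52895836, 617.18323586, 301.98277429]), 'eef_rot': array([-8.56117839e-05,  2.06421335e-01,  9.78462978e-01, -6.52972842e-04]), 'ft_force': array([-0.18626466,  0.17739055, -0.81467667]), 'wrist_torque': array([-0.02167623, -0.0317769 ,  0.04031908]), 'grasp_force': 0.0, 'opening': 94.13198283860172}
```

View pics/scene0.png

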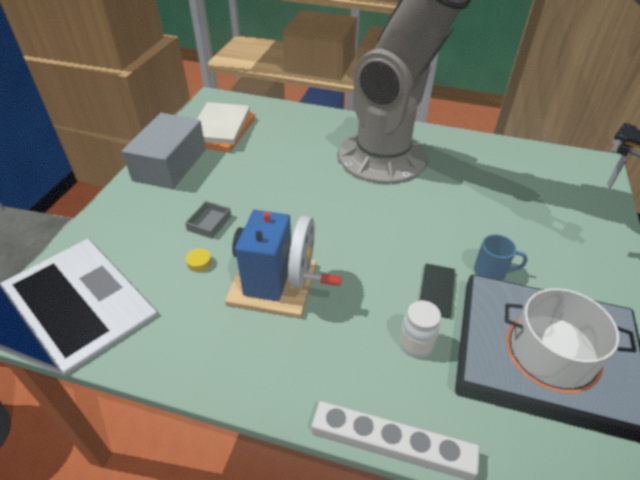

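View pics/top0.png

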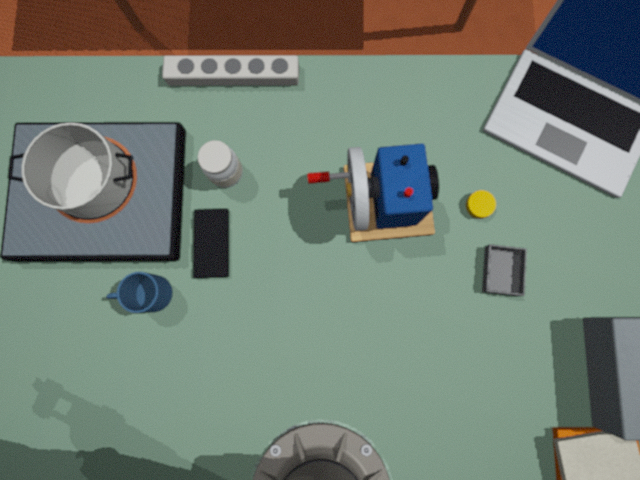

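The scene view shows the generator at about (275,255), with its wheel face turned right and the red sleeve at (330,281). The top view has the sleeve at (319,178), the wheel rim at x≈358, y 150–230, and the blue housing at (403,187). The jar is at (218,163) and the power bank at (211,243).

```bash
cat > h.py <<'E'
import numpy as np,cv2
def world(d,K,uv):
    u,v=uv.T; z=d[v,u]; c=np.c_[(u-K['cx'])/K['fx']*z,(v-K['cy'])/K['fy']*z,z]
    return (c-K['t'])@K['R']
def ray(K,uv):
    r=np.array([(uv[0]-K['cx'])/K['fx'],(uv[1]-K['cy'])/K['fy'],1])@K['R']; return -K['R'].T@K['t'],r/np.linalg.norm(r)
def tri(rs):
    A=sum(np.eye(3)-np.outer(r,r) for o,r in rs); b=sum((np.eye(3)-np.outer(r,r))@o for o,r in rs); return np.linalg.solve(A,b)
def onz(K,uv,z):
    o,r=ray(K,uv); return o+r*(z-o[2])/r[2]
def redmask(p):
    h=cv2.cvtColor(p,cv2.COLOR_BGR2HSV); return (((h[...,0]<8)|(h[...,0]>172))&(h[...,1]>170)&(h[...,2]>90)).astype(np.uint8)
E
python3 - <<'E'
from h import *
rs=[]
for n,box in(("scene",(315,268,348,292)),("top",(300,165,335,190))):
    K=np.load(n+"0.npz"); p,d=K['p'],K['d']; m=redmask(p); q=np.zeros_like(m); x0,y0,x1,y1=box; q[y0:y1,x0:x1]=m[y0:y1,x0:x1]
    uv=np.argwhere(q)[:,::-1]; r=cv2.minAreaRect(uv.astype(np.float32)); print(n,len(uv),uv.mean(0),r, uv.min(0),uv.max(0))
    w=world(d,K,uv); print(' depth pts med',np.median(w,0),'min',w.min(0),'max',w.max(0))
    rs.append(ray(K,r[0]))
print('sleeve',tri(rs))
K=np.load("top0.npz"); p,d=K['p'],K['d']
h=cv2.cvtColor(p,cv2.COLOR_BGR2HSV)
vv,uu=np.mgrid[0:480,0:640]; 
W=world(d,K,np.c_[uu.ravel(),vv.ravel()]).reshape(480,640,3)
reg=(uu>335)&(uu<445)&(vv>135)&(vv<245)
b=reg&(h[...,0]>100)&(h[...,0]<125)&(h[...,1]>150)&(abs(W[...,2]-160)<12)
P=W[b]; print('housing',len(P),np.median(P[:,2]),cv2.minAreaRect(P[:,:2].astype(np.float32)))
g=reg&(uu<375)&(h[...,1]<60)&(W[...,2]>90)
P=W[g];print('wheel',len(P),P.min(0),P.max(0),cv2.minAreaRect(P[:,:2].astype(np.float32)))
t=P[P[:,2]>200];print('top rim',t.mean(0),t.min(0),t.max(0))
# pin direction: sleeve+pin
for nm,uv in dict(jar=(218,160),mug=(145,292),pb=(211,243),tape=(481,205),tray=(504,271)).items(): print(nm,W[uv[1],uv[0]])
E
```

```text
scene 1 [337. 278.] ((337.0, 278.0), (0.0, 0.0), 0.0) [337 278] [337 278]
 depth pts med [631.44354411  17.09506129 110.20857895] min [631.44354411  17.09506129 110.20857895] max [631.44354411  17.09506129 110.20857895]
top 177 [317.6779661  177.11864407] ((318.0, 177.5), (9.0, 20.0), 90.0) [308 173] [328 182]
 depth pts med [624.74800324   4.53687739 107.69842585] min [616.17135621 -17.17133049 100.10352849] max [633.97214153  22.49126705 113.02412046]
sleeve [624.8116993    9.04926475 101.13216813]
housing 208 160.09778864982758 ((596.2433471679688, -165.1959686279297), (116.72600555419922, 104.7223129272461), 4.761968612670898)
wheel 1612 [ 367.58176943 -108.33960486   90.19186407] [ 671.40900326  -17.36700007 1012.01916026] ((517.84814453125, -63.93327331542969), (75.26412963867188, 305.497802734375), 86.622314453125)
top rim [587.23995826 -71.12478707 229.93645326] [367.58176943 -87.61092413 200.01703024] [ 635.32555718  -17.36700007 1012.01916026]
jar [659.95637812 200.92414382 110.86800488]
mug [404.42267721 371.49290584   5.13761139]
pb [506.55906937 231.81060882  19.67673007]
tape [ 585.89265118 -345.07530633   22.97035584]
tray [ 445.79394056 -393.26664728    1.93798537]
```

```bash
python3 - <<'E'
from h import *
K=np.load("scene0.npz"); p=K['p']; S=K
h=cv2.cvtColor(p,cv2.COLOR_BGR2HSV); m=((h[...,0]<10)|(h[...,0]>170))&(h[...,1]>130)&(h[...,2]>60)
q=np.zeros(m.shape,np.uint8); q[262:295,305:350]=m[262:295,305:350]; uv=np.argwhere(q)[:,::-1]; r=cv2.minAreaRect(uv.astype(np.float32)); print(len(uv),r,uv.min(0),uv.max(0))
T=np.load("top0.npz"); s=tri([ray(S,r[0]),ray(T,(318,177.5))]); print('sleeve',s)
p,d=T['p'],T['d']; vv,uu=np.mgrid[0:480,0:640]; W=world(d,T,np.c_[uu.ravel(),vv.ravel()]).reshape(480,640,3)
h=cv2.cvtColor(p,cv2.COLOR_BGR2HSV)
reg=(uu>340)&(uu<376)&(vv>140)&(vv<240)&(W[...,2]>125)&(W[...,2]<215)&(h[...,1]<80)
P=W[reg]; P=P[P[:,1]>-95]
# rim points: top-edge circle: z vs along-wheel; bins over x
for x in range(500,680,12):
    b=P[abs(P[:,0]-x)<6]
    if len(b): print(x,len(b),'z90 %.0f'%np.percentile(b[:,2],90),'y %.0f..%.0f'%(np.percentile(b[:,1],3),np.percentile(b[:,1],97)))
# housing top edges
b=(uu>365)&(uu<445)&(vv>135)&(vv<240)&(h[...,0]>95)&(h[...,0]<130)&(h[...,1]>120)&(W[...,2]>150)&(W[...,2]<175)
Q=W[b]; print('housing',len(Q),cv2.minAreaRect(Q[:,:2].astype(np.float32)))
cs,_=cv2.findContours(b.astype(np.uint8),cv2.RETR_EXTERNAL,cv2.CHAIN_APPROX_NONE); c=max(cs,key=cv2.contourArea); R=cv2.minAreaRect(c); print(R); print(np.array([onz(T,x,160) for x in cv2.boxPoints(R)]))
# base board
w=(uu>335)&(uu<445)&(vv>135)&(vv<250)&(h[...,0]>8)&(h[...,0]<25)&(h[...,1]>60)
R=cv2.minAreaRect(np.argwhere(w)[:,::-1].astype(np.float32)); print(R); print(np.array([onz(T,x,12) for x in cv2.boxPoints(R)]))
a=np.hstack([cv2.resize(T['p'][130:250,290:450],None,fx=3,fy=3),cv2.resize(S['p'][200:320,220:360],None,fx=2.2,fy=3)]); cv2.imwrite('pics/c.png',a); print(a.shape)
E
```

```text
140 ((330.83782958984375, 278.97296142578125), (18.412687301635742, 8.219949722290039), 9.462322235107422) [322 275] [340 284]
sleeve [627.17799023   2.68600813  97.32434298]
512 32 z90 147 y -88..-68
524 127 z90 173 y -90..-67
536 116 z90 188 y -89..-66
548 120 z90 197 y -88..-65
560 121 z90 204 y -88..-64
572 117 z90 208 y -86..-63
584 122 z90 210 y -94..-62
596 125 z90 211 y -94..-61
608 117 z90 210 y -94..-59
620 102 z90 208 y -81..-59
632 88 z90 203 y -81..-57
644 80 z90 197 y -80..-56
656 62 z90 186 y -78..-55
668 18 z90 172 y -76..-55
housing 272 ((597.0275268554688, -165.12551879882812), (118.3197021484375, 104.74151611328125), 4.743755340576172)
((388.6715393066406, 194.5590057373047), (76.68122863769531, 35.28485870361328), 49.236392974853516)
[[ 609.99292998  -58.71389928  160.        ]
 [ 654.5204246  -109.49078058  160.        ]
 [ 542.72464257 -199.48591754  160.        ]
 [ 499.96470515 -148.9949689   160.        ]]
((391.35650634765625, 199.422119140625), (77.13645935058594, 90.62629699707031), 84.80557250976562)
[[ 679.2357723   -49.63947038   12.        ]
 [ 697.18319116 -248.84579952   12.        ]
 [ 525.61265831 -257.06336943   12.        ]
 [ 508.65798736  -63.04936067   12.        ]]
(360, 788, 3)
```

View pics/c.png

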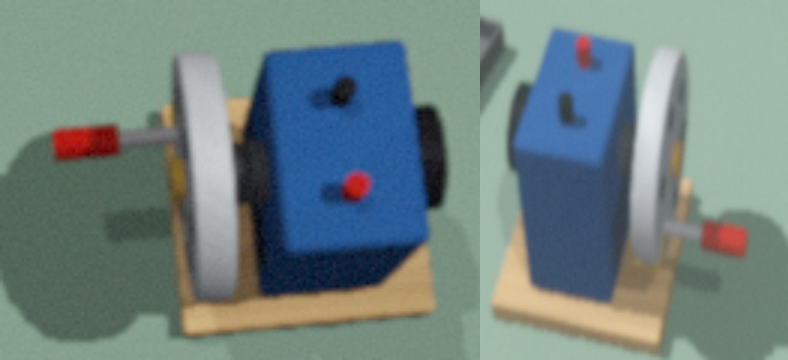

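The crop shows the wheel face turned towards world +y, with a yaw of about 4.8°. The red sleeve sits low on the +x side, at about (88,143) in the left half, and nothing stands near it.

Estimates:
- **Axle:** about (596,-61,130).
- **Sleeve:** about (627,2.5,97), which puts the handle at about 2.33 rad. That agrees with the 50 mm radius.

I'll move above the sleeve first.

Request:
carry_out:
  linear:
    - [-0.032, -0.023, 0]
    - [-0.032, -0.023, 0]
    - [-0.032, -0.023, 0]
    - [-0.032, -0.023, 0]
    - [-0.032, -0.023, 0]
    - [-0.032, -0.023, 0]
    - [-0.032, -0.023, 0]
    - [-0.032, -0.023, 0]
    - [-0.032, -0.023, 0]
    - [-0.032, -0.023, 0]
  twist: [0, 0, 0, 0, 0, 0, 0, 0, 0, 0]
  gripper: 0.094

```text
clock: 1.1
tool_pos: [472.9, 276.2, 302.6]
eef_rot: [-0.0, 0.206, 0.978, -0.0]
ft_force: [1.1, 0.4, -0.5]
opening: 94.1
grasp_force: 0.0
```

Request:
carry_out:
  linear:
    - [-0.032, -0.023, 0]
    - [-0.032, -0.023, 0]
    - [-0.032, -0.023, 0]
    - [-0.032, -0.023, 0]
    - [-0.032, -0.023, 0]
    - [-0.032, -0.023, 0]
    - [-0.032, -0.023, 0]
    - [-0.029, -0.023, 0]
    - [0, 0, 0]
    - [0, 0, 0]
  twist: [0, 0, 0, 0, 0, 0, 0, 0, 0.13, 0.13]

```text
clock: 2.1
tool_pos: [629.7, 5.5, 302.2]
eef_rot: [-0.0, 0.335, 0.942, -0.0]
ft_force: [0.1, 0.8, -0.0]
opening: 93.9
grasp_force: 0.0
```

Request:
carry_out:
  linear:
    - [0, 0, 0]
    - [0, 0, 0]
    - [0, 0, 0]
    - [0, 0, 0]
    - [0, 0, 0]
    - [0, 0, 0]
    - [0, 0, 0]
    - [0, 0, 0]
    - [0, 0, 0]
  twist: [0.13, 0.13, 0.13, 0.13, 0.13, 0.13, 0.032, 0, 0]

```text
clock: 3.0
tool_pos: [629.5, 7.3, 302.6]
eef_rot: [-0.0, 0.676, 0.737, -0.0]
ft_force: [0.3, -0.9, 0.5]
opening: 94.1
grasp_force: 0.0
```

```bash
python3 - <<'E'
from h import *
from bench import monitor,cams
s=monitor.read_state();K=cams.camera_params("wrist"); p,d=cams.camera("wrist"); cv2.imwrite("pics/w1.png",p); np.savez("w1.npz",p=p,d=d,**K)
h=cv2.cvtColor(p,cv2.COLOR_BGR2HSV); m=(((h[...,0]<10)|(h[...,0]>170))&(h[...,1]>130)&(h[...,2]>60)).astype(np.uint8)
cs,_=cv2.findContours(m,cv2.RETR_EXTERNAL,cv2.CHAIN_APPROX_NONE)
for c in sorted(cs,key=cv2.contourArea)[-3:]:
    r=cv2.minAreaRect(c); print(cv2.contourArea(c),r,onz(K,r[0],97))
    M=np.zeros_like(m);cv2.drawContours(M,[c],-1,1,-1);w=world(d,K,np.argwhere(M)[:,::-1]);print(np.median(w,0),np.percentile(w[:,2],95))
print(s['tool_pos'],s['ft_force'])
E
```

```text
0.0 ((639.0, 332.0), (0.0, 0.0), 0.0) [866.50145142 -46.97512079  97.        ]
[687.30647237  46.10049817 308.53143221] 308.53143220897493
1922.0 ((321.5, 242.5), (67.0, 31.0), 90.0) [627.56873046   1.28736567  97.        ]
[627.47450531   4.85835998 107.77316286] 109.99030936256777
[629.50385947   7.31366681 302.55651743] [ 0.31478935 -0.93909832  0.49054629]
```

View pics/w1.png

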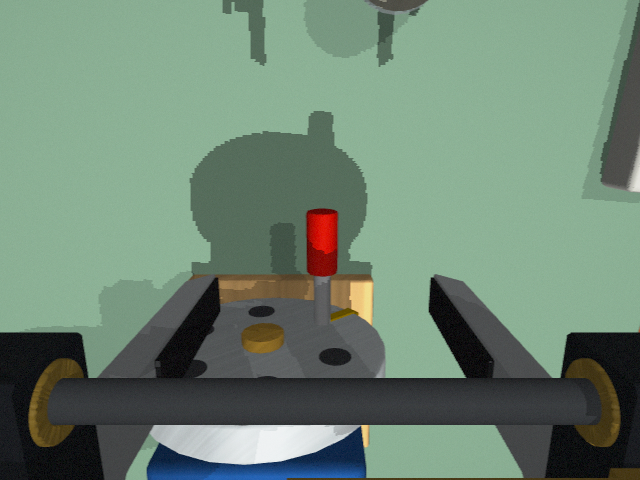

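The wrist view shows the sleeve at (321,242), midway between the open fingers at about x=185 and x=460. It measures (627.5, 3, 97), so I'll go down and grip.

Request:
carry_out:
  linear:
    - [-0.004, -0.002, 0.005]
    - [0, 0, 0.016]
    - [0, 0, 0.016]
    - [0, 0, 0.016]
    - [0, 0, 0.016]
    - [0, 0, 0.016]
    - [0, 0, 0.016]
    - [0, 0, 0.016]
    - [0, 0, 0.0105]
    - [0, 0, 0]
  twist: [0, 0, 0, 0, 0, 0, 0, 0, 0, 0]

```text
clock: 4.05
tool_pos: [627.3, 3.1, 173.5]
eef_rot: [-0.001, 0.677, 0.736, -0.001]
ft_force: [0.1, -1.1, -0.3]
opening: 94.0
grasp_force: 0.0
```

Request:
carry_out:
  linear:
    - [0, 0, 0]
    - [0, 0, 0]
    - [0, 0, 0]
    - [0, 0, 0]
    - [0, 0, 0]
    - [0, 0, 0]
    - [0, 0, 0]
    - [0, 0, 0]
  twist: [0, 0, 0, 0, 0, 0, 0, 0]
  gripper: 0.0
  grip_force: 30

```text
clock: 4.85
tool_pos: [627.9, 3.1, 175.2]
eef_rot: [-0.0, 0.677, 0.736, -0.0]
ft_force: [-0.2, -0.0, -0.4]
opening: 33.6
grasp_force: 0.0
```

Request:
carry_out:
  linear:
    - [0, 0, 0]
    - [0, 0, 0]
    - [0, 0, 0]
    - [0, 0, 0]
  twist: [0, 0, 0, 0]

```text
clock: 5.25
tool_pos: [628.2, 3.1, 175.2]
eef_rot: [0.0, 0.677, 0.736, 0.0]
ft_force: [4.4, -0.6, -3.0]
opening: 21.1
grasp_force: 30.0
```

```bash
python3 -c "
import numpy as np
a=np.radians(np.arange(131,372,3)); y=50*np.sin(a); z=-50*np.cos(a)
y=y.round(1);z=z.round(1)
for k in range(8): print([[0,round(float(y[i+1]-y[i])/1e3,4),round(float(z[i+1]-z[i])/1e3,4)] for i in range(10*k,10*k+10)])"
```

```text
[[0, -0.0017, 0.0019], [0, -0.0019, 0.0019], [0, -0.002, 0.0017], [0, -0.002, 0.0016], [0, -0.0021, 0.0016], [0, -0.0022, 0.0014], [0, -0.0023, 0.0012], [0, -0.0024, 0.0012], [0, -0.0024, 0.0011], [0, -0.0024, 0.0009]]
[[0, -0.0025, 0.0008], [0, -0.0026, 0.0006], [0, -0.0025, 0.0005], [0, -0.0026, 0.0004], [0, -0.0026, 0.0003], [0, -0.0026, 0.0001], [0, -0.0026, 0.0], [0, -0.0027, -0.0002], [0, -0.0026, -0.0003], [0, -0.0025, -0.0004]]
[[0, -0.0026, -0.0006], [0, -0.0025, -0.0007], [0, -0.0025, -0.0008], [0, -0.0024, -0.001], [0, -0.0024, -0.0011], [0, -0.0023, -0.0012], [0, -0.0023, -0.0013], [0, -0.0022, -0.0014], [0, -0.0021, -0.0016], [0, -0.002, -0.0017]]
[[0, -0.0019, -0.0017], [0, -0.0019, -0.0019], [0, -0.0017, -0.002], [0, -0.0016, -0.002], [0, -0.0016, -0.0021], [0, -0.0014, -0.0022], [0, -0.0012, -0.0023], [0, -0.0012, -0.0024], [0, -0.0011, -0.0024], [0, -0.0009, -0.0024]]
[[0, -0.0008, -0.0025], [0, -0.0006, -0.0026], [0, -0.0005, -0.0025], [0, -0.0004, -0.0026], [0, -0.0003, -0.0026], [0, -0.0001, -0.0026], [0, 0.0, -0.0026], [0, 0.0002, -0.0027], [0, 0.0003, -0.0026], [0, 0.0004, -0.0025]]
[[0, 0.0006, -0.0026], [0, 0.0007, -0.0025], [0, 0.0008, -0.0025], [0, 0.001, -0.0024], [0, 0.0011, -0.0024], [0, 0.0012, -0.0023], [0, 0.0013, -0.0023], [0, 0.0014, -0.0022], [0, 0.0016, -0.0021], [0, 0.0017, -0.002]]
[[0, 0.0017, -0.0019], [0, 0.0019, -0.0019], [0, 0.002, -0.0017], [0, 0.002, -0.0016], [0, 0.0021, -0.0016], [0, 0.0022, -0.0014], [0, 0.0023, -0.0012], [0, 0.0024, -0.0012], [0, 0.0024, -0.0011], [0, 0.0024, -0.0009]]
[[0, 0.0025, -0.0008], [0, 0.0026, -0.0006], [0, 0.0025, -0.0005], [0, 0.0026, -0.0004], [0, 0.0026, -0.0003], [0, 0.0026, -0.0001], [0, 0.0026, 0.0], [0, 0.0027, 0.0002], [0, 0.0026, 0.0003], [0, 0.0025, 0.0004]]
```

Request:
carry_out:
  linear:
    - [0, -0.0017, 0.0019]
    - [0, -0.0019, 0.0019]
    - [0, -0.002, 0.0017]
    - [0, -0.002, 0.0016]
    - [0, -0.0021, 0.0016]
    - [0, -0.0022, 0.0014]
    - [0, -0.0023, 0.0012]
    - [0, -0.0024, 0.0012]
    - [0, -0.0024, 0.0011]
    - [0, -0.0024, 0.0009]
  twist: [0, 0, 0, 0, 0, 0, 0, 0, 0, 0]

```text
clock: 6.25
tool_pos: [607.8, 1.4, 160.6]
eef_rot: [0.001, 0.677, 0.736, 0.001]
ft_force: [15.2, 0.2, -14.2]
opening: 21.5
grasp_force: 30.0
```

Request:
carry_out:
  linear:
    - [0, -0.0025, 0.0008]
    - [0, -0.0026, 0.0006]
    - [0, -0.0025, 0.0005]
    - [0, -0.0026, 0.0004]
    - [0, -0.0026, 0.0003]
    - [0, -0.0026, 0.0001]
    - [0, -0.0026, 0.0]
    - [0, -0.0027, -0.0002]
    - [0, -0.0026, -0.0003]
    - [0, -0.0025, -0.0004]
  twist: [0, 0, 0, 0, 0, 0, 0, 0, 0, 0]

```text
clock: 7.25
tool_pos: [580.4, -0.9, 158.0]
eef_rot: [-0.0, 0.677, 0.736, -0.001]
ft_force: [6.0, -1.0, -16.2]
opening: 21.3
grasp_force: 30.0
```

Request:
carry_out:
  linear:
    - [0, -0.0026, -0.0003]
    - [0, -0.0025, -0.0004]
    - [0, -0.0025, -0.0005]
    - [0, -0.0024, -0.0008]
    - [0, -0.0024, -0.0009]
    - [0, -0.0023, -0.001]
    - [0, -0.0023, -0.0011]
    - [0, -0.0022, -0.0012]
    - [0, -0.0021, -0.0014]
    - [0, -0.002, -0.0015]
  twist: [0, 0, 0, 0, 0, 0, 0, 0, 0, 0]

```text
clock: 8.25
tool_pos: [558.2, -2.9, 168.1]
eef_rot: [0.001, 0.677, 0.736, 0.0]
ft_force: [8.3, -1.7, -4.9]
opening: 21.0
grasp_force: 30.0
```

Request:
carry_out:
  linear:
    - [0, -0.0019, -0.0017]
    - [0, -0.0019, -0.0019]
    - [0, -0.0017, -0.002]
    - [0, -0.0016, -0.002]
    - [0, -0.0016, -0.0021]
    - [0, -0.0014, -0.0022]
    - [0, -0.0012, -0.0023]
    - [0, -0.0012, -0.0024]
    - [0, -0.0011, -0.0024]
    - [0, -0.0009, -0.0024]
  twist: [0, 0, 0, 0, 0, 0, 0, 0, 0, 0]

```text
clock: 9.25
tool_pos: [543.1, -4.2, 189.2]
eef_rot: [0.0, 0.677, 0.736, -0.0]
ft_force: [5.6, -2.4, -7.8]
opening: 20.9
grasp_force: 30.0
```

Request:
carry_out:
  linear:
    - [0, -0.0008, -0.0025]
    - [0, -0.0006, -0.0026]
    - [0, -0.0005, -0.0025]
    - [0, -0.0004, -0.0026]
    - [0, -0.0003, -0.0026]
    - [0, -0.0001, -0.0026]
    - [0, 0.0, -0.0026]
    - [0, 0.0002, -0.0027]
    - [0, 0.0003, -0.0026]
    - [0, 0.0004, -0.0025]
  twist: [0, 0, 0, 0, 0, 0, 0, 0, 0, 0]

```text
clock: 10.25
tool_pos: [540.8, -4.4, 215.1]
eef_rot: [-0.0, 0.677, 0.736, -0.001]
ft_force: [-0.9, -5.9, -6.6]
opening: 20.8
grasp_force: 30.0
```

Request:
carry_out:
  linear:
    - [0, 0.0006, -0.0026]
    - [0, 0.0007, -0.0025]
    - [0, 0.0008, -0.0025]
    - [0, 0.001, -0.0024]
    - [0, 0.0011, -0.0024]
    - [0, 0.0012, -0.0023]
    - [0, 0.0013, -0.0023]
    - [0, 0.0014, -0.0022]
    - [0, 0.0016, -0.0021]
    - [0, 0.0017, -0.002]
  twist: [0, 0, 0, 0, 0, 0, 0, 0, 0, 0]

```text
clock: 11.25
tool_pos: [551.5, -3.5, 238.4]
eef_rot: [-0.001, 0.677, 0.736, -0.001]
ft_force: [-8.1, -4.2, 0.4]
opening: 21.1
grasp_force: 30.0
```

Request:
carry_out:
  linear:
    - [0, 0.0017, -0.0019]
    - [0, 0.0019, -0.0019]
    - [0, 0.002, -0.0017]
    - [0, 0.002, -0.0016]
    - [0, 0.0021, -0.0016]
    - [0, 0.0022, -0.0014]
    - [0, 0.0023, -0.0012]
    - [0, 0.0024, -0.0012]
    - [0, 0.0024, -0.0011]
    - [0, 0.0024, -0.0009]
  twist: [0, 0, 0, 0, 0, 0, 0, 0, 0, 0]

```text
clock: 12.25
tool_pos: [573.8, -1.6, 254.0]
eef_rot: [-0.0, 0.677, 0.736, 0.0]
ft_force: [-7.6, -3.0, 12.4]
opening: 21.5
grasp_force: 30.0
```

Request:
carry_out:
  linear:
    - [0, 0.0025, -0.0011]
    - [0, 0.0026, -0.0009]
    - [0, 0.0025, -0.0008]
    - [0, 0.0026, -0.0006]
    - [0, 0.0026, -0.0004]
    - [0, 0.0026, -0.0002]
    - [0, 0.0026, -0.0001]
    - [0, 0.0027, 0.0001]
    - [0, 0.0026, 0.0002]
    - [0, 0.0025, 0.0003]
  twist: [0, 0, 0, 0, 0, 0, 0, 0, 0, 0]

```text
clock: 13.25
tool_pos: [599.6, 0.7, 256.0]
eef_rot: [-0.0, 0.677, 0.736, -0.001]
ft_force: [-2.6, -4.7, -6.3]
opening: 21.2
grasp_force: 30.0
```

Request:
carry_out:
  linear:
    - [0, 0.0026, 0.0006]
    - [0, 0.0025, 0.0007]
    - [0, 0.0025, 0.0008]
    - [0, 0.0024, 0.001]
    - [0, 0.0024, 0.0011]
    - [0, 0.0023, 0.0012]
    - [0, 0.0023, 0.0013]
    - [0, 0.0022, 0.0014]
    - [0, 0.0021, 0.0016]
    - [0, 0.002, 0.0017]
  twist: [0, 0, 0, 0, 0, 0, 0, 0, 0, 0]

```text
clock: 14.25
tool_pos: [622.8, 2.7, 244.6]
eef_rot: [-0.0, 0.677, 0.736, -0.001]
ft_force: [-4.1, -4.7, -3.7]
opening: 21.4
grasp_force: 30.0
```

Request:
carry_out:
  linear:
    - [0, 0.0019, 0.0017]
    - [0, 0.0019, 0.0019]
    - [0, 0.0017, 0.002]
    - [0, 0.0016, 0.002]
    - [0, 0.0016, 0.0021]
    - [0, 0.0014, 0.0022]
    - [0, 0.0012, 0.0023]
    - [0, 0.0012, 0.0024]
    - [0, 0.0011, 0.0024]
    - [0, 0.0009, 0.0024]
  twist: [0, 0, 0, 0, 0, 0, 0, 0, 0, 0]

```text
clock: 15.25
tool_pos: [637.0, 4.0, 223.2]
eef_rot: [-0.001, 0.677, 0.736, -0.001]
ft_force: [-6.0, -3.4, 0.5]
opening: 20.9
grasp_force: 30.0
```

Request:
carry_out:
  linear:
    - [0, 0.0008, 0.0025]
    - [0, 0.0006, 0.0026]
    - [0, 0.0005, 0.0025]
    - [0, 0.0004, 0.0026]
    - [0, 0.0003, 0.0026]
    - [0, 0.0001, 0.0026]
    - [0, 0.0, 0.0026]
    - [0, -0.0002, 0.0027]
    - [0, -0.0003, 0.0026]
    - [0, -0.0004, 0.0025]
  twist: [0, 0, 0, 0, 0, 0, 0, 0, 0, 0]

```text
clock: 16.25
tool_pos: [639.0, 4.1, 197.8]
eef_rot: [-0.001, 0.677, 0.736, -0.0]
ft_force: [-7.1, -3.7, 4.8]
opening: 21.6
grasp_force: 30.0
```

```bash
cat > fit.py <<'E'
import numpy as np
from scipy.optimize import least_squares
D=np.array([[607.8,1.4,160.6,15.2,.2,-14.2],[580.4,-.9,158,6,-1,-16.2],[558.2,-2.9,168.1,8.3,-1.7,-4.9],[543.1,-4.2,189.2,5.6,-2.4,-7.8],[540.8,-4.4,215.1,-.9,-5.9,-6.6],[551.5,-3.5,238.4,-8.1,-4.2,.4],[573.8,-1.6,254,-7.6,-3,12.4],[599.6,.7,256,-2.6,-4.7,-6.3],[622.8,2.7,244.6,-4.1,-4.7,-3.7],[637,4,223.2,-6,-3.4,.5],[639,4.1,197.8,-7.1,-3.7,4.8]])
ex=np.array([.9962,.0868]); u=D[:,:2]@ex; z=D[:,2]-78
c=least_squares(lambda c:np.hypot(u-c[0],z-c[1])-c[2],[590,130,50]); print('circle',c.x,c.fun.round(1))
a=np.arctan2(u-c.x[0],z-c.x[1]); Ft=(D[:,3:5]@ex)*np.cos(a)-D[:,5]*np.sin(a)
Fr=(D[:,3:5]@ex)*np.sin(a)+D[:,5]*np.cos(a)
for fix in(0,1):
    A=np.c_[np.sin(a),np.cos(a),-np.ones(len(a))]
    x=np.linalg.lstsq(A,Ft,rcond=None)[0] if not fix else np.r_[np.linalg.lstsq(A[:,:2],Ft+5.6,rcond=None)[0],5.6]
    M=np.hypot(x[0],x[1]); phi=np.arctan2(x[1],x[0]); print('drag',x[2],'M Nm',M*.05,'phi',np.degrees(phi),'target a',np.degrees(np.pi-phi)%360,'res',(A@x-Ft).round(1))
print(np.degrees(a).round(),Ft.round(1),Fr.round(1))
E
python3 fit.py
```

```text
circle [587.65968514 128.91426363  49.97254099] [-0.3 -0.1  0.2  0.2 -0.  -0.2 -0.2  0.1  0.1  0.   0.1]
drag 5.510898264443373 M Nm 0.20900040141674006 phi 57.5161631449855 target a 122.48383685501449 res [ 1.  -0.5 -0.3  0.3 -0.4  0.   0.5  0.1 -0.4  0.3 -0.6]
drag 5.6 M Nm 0.20910886088333297 phi 57.738022170778244 target a 122.26197782922176 res [ 0.9 -0.6 -0.4  0.3 -0.5 -0.1  0.4  0.  -0.5  0.2 -0.7]
[ 159. -169. -141. -111.  -81.  -51.  -19.   11.   41.   71.  100.] [-9.  -8.9 -9.4 -9.2 -6.7 -5.  -3.4 -1.7 -0.9 -2.5 -3.4] [18.7 14.8 -1.4 -2.3  0.3  6.8 14.3 -6.8 -5.7 -5.8 -8.1]
```

The fit is consistent: drag 5.5 N against the stated 5.6 N, and imbalance 0.209 N m. The heavy side is straight down with the handle at about 122°. It's at 100° now, so I'll go on by 22°.

Request:
carry_out:
  linear:
    - [0, -0.0006, 0.0026]
    - [0, -0.0007, 0.0025]
    - [0, -0.0008, 0.0025]
    - [0, -0.001, 0.0024]
    - [0, -0.0011, 0.0024]
    - [0, -0.0012, 0.0023]
    - [0, -0.0013, 0.0023]
    - [0, -0.0006, 0.001]
    - [0, 0, 0]
    - [0, 0, 0]
  twist: [0, 0, 0, 0, 0, 0, 0, 0, 0, 0]

```text
clock: 17.25
tool_pos: [632.0, 3.5, 180.1]
eef_rot: [-0.0, 0.677, 0.736, -0.0]
ft_force: [-5.3, -3.8, 5.6]
opening: 21.1
grasp_force: 30.0
```

Request:
carry_out:
  linear:
    - [0, 0, 0]
    - [0, 0, 0]
    - [0, 0, 0]
    - [0, 0, 0]
    - [0, 0, 0]
  twist: [0, 0, 0, 0, 0]

```text
clock: 17.75
tool_pos: [632.0, 3.5, 180.1]
eef_rot: [-0.0, 0.677, 0.736, -0.0]
ft_force: [-5.4, -4.1, 6.4]
opening: 21.2
grasp_force: 30.0
```

```bash
python3 -c "
from bench import ctrl
print(ctrl.sign_off())"
```

```text
the job is handed in; nothing more can be done
None
```

I cranked the wheel most of a turn and found the heavy side 58° ahead of the handle. I then stopped with the handle at about 122°, which by that fit puts the heavy side straight down; it was at rest with a 30 N grip when I handed in at 17.8 s, and no verdict came back.

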